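# Fetch the blue stain jar from behind the spring guard

### The arm

A 7-joint arm with a two-finger parallel gripper is mounted at the origin on the work surface. World frame = base frame: x ahead of the robot, y to its left, z up, the work surface at z = 0. Lengths are in m, angles in rad, forces in N, time in s.
With the tool pointing down it reaches from about 0.425 to 0.825 m from the base axis. Payload 3.6 kg.
Tool frame: the origin (TCP) lies midway between the tips of the shut fingers; the grasp point (between the pads) lies 19 mm behind it (env.grip_depth is the distance from the TCP to the grasp point, in m); z points along the fingers, y is the line along which they close (so a half turn about z gives the same grasp; the last joint's range is limited). The gripper opens to 93 mm and grips with 3 to 60 N. Pads are 15 mm wide; open, the fingers measure 128 mm over their backs; the gripper's body (75 mm by 188 mm) begins 65 mm behind the grasp point.
Start: joints at [-1.254, 0.615, -0.013, 1.423, 0.008, 1.103, -0.04], TCP at [0.219, 0.612, 0.219] pointing down, gripper open.
Joint ranges: [-3.12, 3.12], [-0.3, 2.06], [-1.34, 1.32], [0.26, 2.42], [-1.36, 4.5], [0.01, 1.98], [-2.84, 2.84]. Speed limits (rad/s): [2.79, 2.79, 3.14, 3.14, 3.14, 3.14, 3.14].

### API

Orientations are given as a unit quaternion [x, y, z, w].
In Python, from cell import get_state, cams, env gives the robot as it stands. The module is installed in compiled form; this text tells all that it offers.
- The arm moves only by the tool arm_command, never from a script. Its argument "moves" is a list of rows, each a list of 5 numbers: the gripper's target within -1 to 1 (fully open at 1, half-way at 0, shut at -1), then the shift along the tool's x, y, z in mm, then the turn about the tool's z in rad. A call has 1 to 8 rows; each row is the pose to reach, as a shift and turn from the pose commanded when the call began, along the tool's axes at that moment; what a row does not reach only later rows make up. A row lasts 1/8 s, in which the tool goes at most 62.5 mm and 10.7 degrees, less where a joint would pass 70% of its speed; a pose out of reach is approached as far as the arm can. A call with a gripper value outside its range is refused whole. The fingers move at their own pace and stop on an object; "force" is the grip in N (left out, the last holds). Time passes only in rows, so rows that repeat a pose let the fingers close. It gives the time, the measured TCP pose, the force, the opening and the grip force at its end, in the units of the state.
- get_state(): the state, without advancing time (a new reading comes with each control period).
- cams.read_camera(name): name is "side" or "top"; returns a dict with "img" (400x640x3 uint8, red, green, blue), "depth" (400x640 float32, m along the optical axis (not along the pixel's ray), 0 where there is no reading), "mtx" (3x3 intrinsics, pixels), "R" (3x3) and "t" (3): a world point X has camera coordinates R X + t. Camera axes: x right, y down, z forward; pixel columns grow to the right and rows downward; lengths in m; the calibration is good to about 2 mm. A picture is of the moment at which its call begins.
- env.sign_off(): hands the job in; it is judged then, once.
The state is a dict: "clock": time; "joint_pos": joint angles; "qvel": joint speeds; "joint_efforts": joint torques, N m; "tool_pos": TCP position; "ee_rot": TCP orientation; "force": force on the tool from outside, world axes, zero at the start; "moment": the same for the moment, N m; "grip_width": opening from 0.0 (shut) to 1.0 (fully open); "grip_force": force on a finger pad.
Only numpy, scipy, OpenCV 4.12 (cv2) and the standard library are available. Lean on these libraries where they do the work, as an engineer would, in place of code of your own. Each camera call takes 0.05 s, during which the arm holds its last target. There are 200 camera calls.

### The job

Push the clear spring-loaded spark guard of the stain rack open with the gripper, keep it held open while you grip the jar with the blue lid behind it, then stand that jar upright in the middle of the round cork coaster. Never tip the blue jar over, leave the yellow-lidded jar standing where it is, and let the guard spring shut again.

Things in the scene. Friction and masses are not known exactly. Their poses are not given: they have to be found in the camera images.
- jar_blue: The wanted jar: amber glass, flat blue lid and blue label band, 42 mm across (lid too), 75 mm tall, about 0.14 kg. It stands upright on the rack floor, lid top 81 mm above the table, over 35 mm free on either side along the rack. Origin: centre of its underside, z up. Draw it away from the guard before lifting it high: the guard's edge can catch on a gripper that rises against it.
- jar_yellow: The jar to leave alone: same shape and size, with yellow lid and yellow label band; it stands in the same rack about 130 mm from the blue jar along the rack (either one may be the left one). Origin: centre of its underside, z up.
- rack: Fixed wooden rack, 300 mm long. Its y axis runs along the row of jars, its +x away from the robot (turned up to 14 degrees). Origin on the table under the row; jars stand within 7 mm of the row in x, about 65 mm left and right. Floor 6 mm thick. Front board 66 mm high, 60 mm before the row; end walls 40 mm high; rear lip 20 mm high, 132 mm behind the row; open above and behind the shut guard.
- flap_edge (a point): Middle of the free edge (red round bar, 10 mm thick) of the clear guard, 270 mm long, 110 mm from hinge to edge. Hinge along rack y at rack x -60, z 70 mm. Shut it leans 50 degrees from upright over the jars, edge at rack x +24, z 141 mm. The edge swings up and towards the robot, to upright and 33 degrees beyond; a 1 to 3.5 N spring shuts it. Site y: along the hinge; z: from hinge to edge.
- coaster: Round brown cork coaster fixed to the table on the robot's right (-y), 110 mm in diameter, 5 mm thick. Origin: centre of its underside, so its top is 5 mm above the origin.

How it is judged:
By the outcome, as a careful person would: the job done as asked, in the order asked, and still so for the second after the job is handed in, with the robot touching nothing.
It also fails if it takes over 42 s, if anything falls off the work surface, if the arm or the gripper's body presses on something with over 40 N, if the wrist force passes 120 N, or if a joint passes its speed limit or range.

## Working session

There is one attempt and no reset: what is moved stays moved. The work goes in short steps, Python scripts to look and compute and a tool call to move; the robot and the scene stay as the last step left them, time stands still between calls to the robot, and variables do not carry over. Pictures are saved under pics/ and viewed, at most 10 in all, crops included, and the job is handed in when it is done.

Besides the shell and the picture viewer there is one more tool, called after "Call:" as name([rows], argument=value, ...), one row to a line, values as JSON. arm_command: Moves the arm, as the interface text tells. Its arguments: {"type":"object","properties":{"moves":{"type":"array"},"force":{"type":"number"}},"required":["moves"]}

```bash
mkdir -p pics
cat > h.py <<'E'
import numpy as np,cv2
from cell import get_state,cams,env
from scipy.spatial.transform import Rotation as Ro
def cam(n): return cams.read_camera(n)
def px(c,u,v,d=None):
    d=c["depth"][int(v),int(u)] if d is None else d
    p=np.linalg.inv(c["mtx"])@[u,v,1]*d
    return c["R"].T@(p-c["t"])
def ray_z(c,u,v,z):
    o=-c["R"].T@c["t"]; r=c["R"].T@np.linalg.inv(c["mtx"])@np.array([u,v,1.])
    return o+r*(z-o[2])/r[2]
def proj(c,X):
    p=c["mtx"]@(c["R"]@np.array(X)+c["t"]); return p[:2]/p[2]
def save(n,img): cv2.imwrite("pics/"+n,img[:,:,::-1])
E
python3 - <<'E'
from h import *
for n in("top","side"):
    c=cam(n);save(n+"0.png",c["img"]);np.savez(n+"0.npz",**c);print(n,-c["R"].T@c["t"],c["R"][2])
s=get_state();print(s,env.grip_depth)
E
```

```text
top [ 0.42375922 -0.07998115  0.93787107] [ 0.10680414 -0.00950107 -0.99423468]
side [ 0.16108771 -0.72853087  0.63637978] [ 0.36708409  0.72429876 -0.58364423]
{'clock': 0.1, 'joint_pos': array([-1.25351597,  0.61581462, -0.01259571,  1.42471858,  0.00815031,
        1.10338254, -0.04039658]), 'qvel': array([ 0.00017197, -0.00149493, -0.00020419, -0.00509864,  0.00128006,
       -0.00348946,  0.00016085]), 'joint_efforts': array([ 1.37527004e-03, -4.60046017e+01,  2.09922963e-01, -1.66247052e+01,
       -6.12619822e-02,  1.70457596e-02,  9.23469702e-05]), 'tool_pos': array([0.2188591 , 0.61130408, 0.21760884]), 'ee_rot': array([ 1.71008178e-01,  9.85268954e-01, -1.12581495e-03, -1.52765790e-04]), 'force': array([ 0.07747933,  0.24352693, -0.36335118]), 'moment': array([-0.02837985, -0.02362233, -0.0060332 ]), 'grip_force': 0.0, 'grip_width': 0.9998903125016517} 0.0188
```

View pics/top0.png

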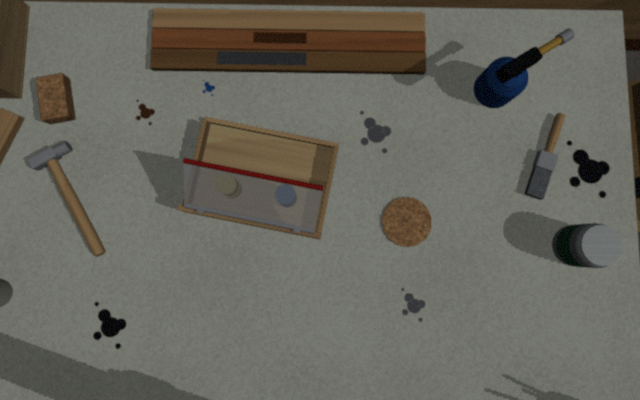

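View pics/side0.png

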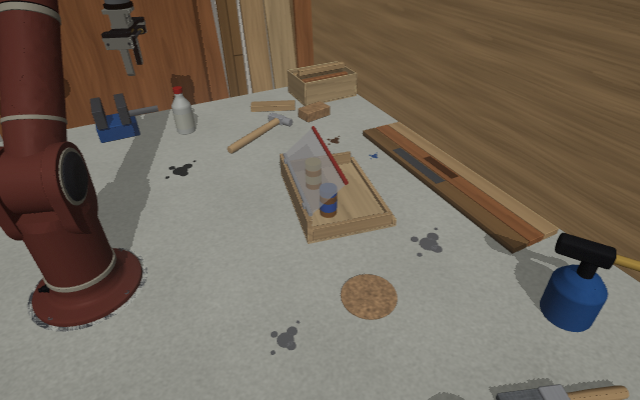

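Run:
```python
from h import *
c=dict(np.load("top0.npz"))
a=c["img"][105:250,170:440];save("top_crop.png",cv2.resize(cv2.convertScaleAbs(a,alpha=1.6),None,fx=2.9,fy=2.9,interpolation=cv2.INTER_CUBIC))
c=dict(np.load("side0.npz"))
a=c["img"][115:330,270:410];save("side_crop.png",cv2.resize(cv2.convertScaleAbs(a,alpha=1.3),None,fx=2.7,fy=2.7,interpolation=cv2.INTER_CUBIC))
```

```text
(no output)
```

View pics/top_crop.png

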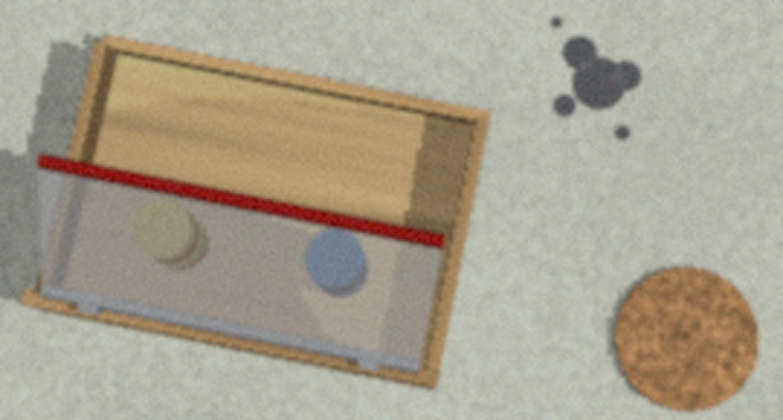

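View pics/side_crop.png

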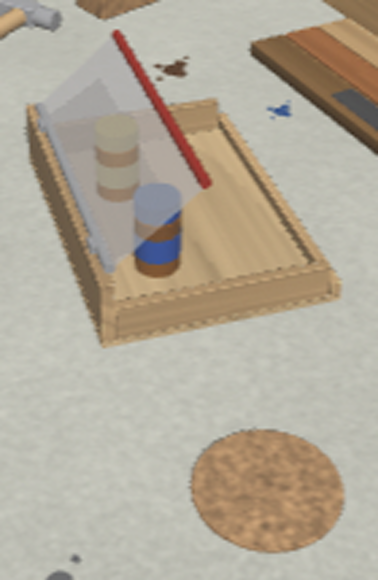

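```bash
cat > geo.py <<'E'
from h import *
t=dict(np.load("top0.npz"));s=dict(np.load("side0.npz"))
T=lambda u,v,z:ray_z(t,170+u/2.9,105+v/2.9,z)
S=lambda u,v,z:ray_z(s,270+u/2.7,115+v/2.7,z)
E
python3 - <<'E'
from geo import *
np.set_printoptions(precision=4,suppress=True)
print("blue",T(336,259,.081),S(158,199,.081));print("yel",T(164,229,.081),S(118,126,.081))
b=[T(39,162,.141),T(443,240,.141)];b2=[S(117,34,.141),S(207,184,.141)]
co=T(686,337,.005);print("coaster",co,S(267,490,.005))
for q in(b,b2):
    d=q[0]-q[1];print(q,np.linalg.norm(d),"yaw",np.arctan2(-d[0],d[1]))
d=T(30,297,.053)-T(436,380,.053);print("front",np.arctan2(-d[0],d[1]),np.linalg.norm(d))
d=T(103,38,.02)-T(488,112,.02);print("rear",np.arctan2(-d[0],d[1]),np.linalg.norm(d))
E
```

```text
blue [ 0.5307 -0.0252  0.081 ] [ 0.5263 -0.0307  0.081 ]
yel [0.5504 0.0953 0.081 ] [0.5486 0.093  0.081 ]
coaster [ 0.4837 -0.2863  0.005 ] [ 0.4773 -0.2907  0.005 ]
[array([0.5848, 0.1659, 0.141 ]), array([ 0.5364, -0.0984,  0.141 ])] 0.2687229864402141 yaw -0.1808231516453622
[array([0.5806, 0.1572, 0.141 ]), array([ 0.53 , -0.106,  0.141])] 0.26802733716646826 yaw -0.1896199805721475
front -0.19062561851857612 0.2969453623014084
rear -0.18106841494177717 0.2982767196673076
```

Call:
arm_command([
  [0.5, -30, -24, 0, -0.02],
  [0.5, -68, -54, 0, -0.04],
  [0.5, -106, -84, 0, -0.06],
  [0.5, -146, -116, 0, -0.08],
  [0.5, -186, -148, 0, -0.1],
  [0.5, -226, -180, 0, -0.12],
  [0.5, -266, -211, 0, -0.14],
  [0.5, -303, -241, 0, -0.157],
])

```text
clock: 1.1
tool_pos: [0.4238, 0.2811, 0.2184]
ee_rot: [0.093, 0.996, -0.0, -0.0]
force: [1.0, 0.8, -0.2]
grip_width: 0.75
grip_force: 0.0
```

```bash
cat > st.py <<'E'
from h import *
import sys
np.set_printoptions(precision=4,suppress=True)
s=get_state();R=Ro.from_quat(s["ee_rot"]).as_matrix();p=s["tool_pos"]
print("t",s["clock"],"p",p,"tooly",R[:,1],"tilt",R[:,2],"F",s["force"],"w",s["grip_width"],"gf",s["grip_force"],"q",s["joint_pos"])
if len(sys.argv)>3:
    g=np.array([float(a) for a in sys.argv[1:4]]);print("delta tool mm",R.T@(g-p)*1e3)
    want=-.186;print("turn",-(want-np.arctan2(-R[0,1],R[1,1])))
E
python3 st.py .627 -.0465 .219
```

```text
t 1.1 p [0.4238 0.2811 0.2184] tooly [ 0.1856  0.9826 -0.0006] tilt [-0.0003 -0.0005 -1.    ] F [ 0.9957  0.8314 -0.1528] w 0.7499401608526717 gf 0.0 q [-0.6133  0.3968 -0.0218  1.8265  0.0109  0.919   0.744 ]
delta tool mm [-260.4744 -284.1611   -0.4679]
turn -0.0007164301537608275
```

Call:
arm_command([
  [0.5, -40, -20, 0, 0],
  [0.5, -80, -56, 0, 0],
  [0.5, -120, -92, 0, 0],
  [0.5, -160, -130, 0, 0],
  [0.5, -195, -170, 0, 0],
  [0.5, -230, -212, 0, 0],
  [0.5, -250, -252, 0, 0],
  [0.5, -260, -283, 0, 0],
])

```text
clock: 2.1
tool_pos: [0.6262, -0.0463, 0.2178]
ee_rot: [0.094, 0.996, -0.001, -0.001]
force: [0.0, 0.5, -0.3]
grip_width: 0.752
grip_force: 0.0
```

Call:
arm_command([
  [0.5, 0, 0, 20, 0],
  [0.5, 0, 0, 45, 0],
  [0.5, 0, 0, 70, 0],
  [0.5, 0, 0, 80, 0],
  [0.5, 0, 0, 80, 0],
])

```text
clock: 2.72
tool_pos: [0.6256, -0.0434, 0.138]
ee_rot: [0.093, 0.996, -0.0, -0.001]
force: [-0.2, -0.7, 0.3]
grip_width: 0.75
grip_force: 0.0
```

```bash
python3 st.py .627 -.0465 .034
python3 - <<'E'
from h import *
for n in("top","side"):
    c=cam(n);np.savez(n+"1.npz",**c)
    p=get_state()["tool_pos"];print(n,proj(c,p))
    if n=="top": A=cv2.resize(c["img"][90:250,170:350],None,fx=2.2,fy=2.2,interpolation=cv2.INTER_CUBIC)
    else: B=cv2.resize(c["img"][60:260,260:440],None,fx=2.2,fy=2.2,interpolation=cv2.INTER_CUBIC)
A=cv2.copyMakeBorder(A,0,B.shape[0]-A.shape[0],0,0,cv2.BORDER_CONSTANT)
save("st1.png",cv2.convertScaleAbs(np.hstack([A,B]),alpha=1.5))
E
```

```text
t 2.725 p [ 0.6256 -0.0434  0.138 ] tooly [ 0.1856  0.9826 -0.0003] tilt [-0.0016  0.     -1.    ] F [-0.2237 -0.6638  0.2798] w 0.7504094758940886 gf 0.0 q [ 0.0218  0.6603  0.0212  1.5893 -0.0166  0.8938  1.433 ]
delta tool mm [ -2.0847  -2.8077 104.0161]
turn -0.0006833943185156621
top [294.40163137 141.05283609]
side [369.65479175 158.94864317]
```

View pics/st1.png

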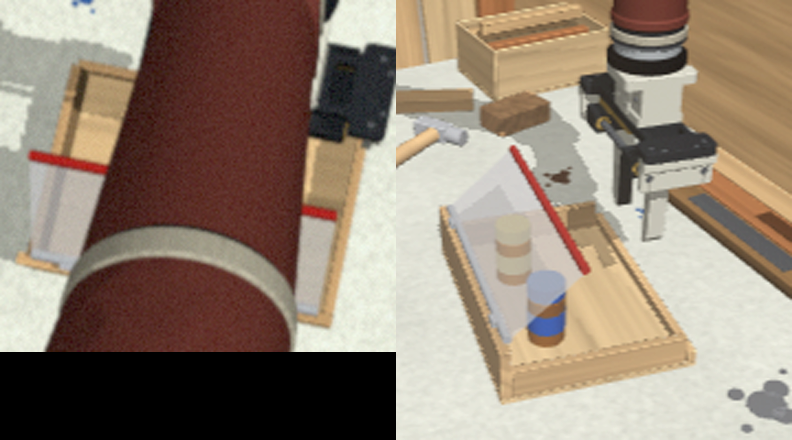

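Call:
arm_command([
  [0.5, 0, -3, 25, 0],
  [0.5, 0, -3, 60, 0],
  [0.5, 0, -3, 90, 0],
  [0.5, 0, -3, 103, 0],
  [0.5, 0, -3, 103, 0],
])

```text
clock: 3.45
tool_pos: [0.6257, -0.0464, 0.0358]
ee_rot: [0.093, 0.996, -0.0, -0.0]
force: [-0.2, -0.5, 0.0]
grip_width: 0.749
grip_force: 0.0
```

Call:
arm_command([
  [0.5, 10, 0, 0, 0],
  [0.5, 20, 0, 0, 0],
  [0.5, 30, 0, 0, 0],
  [0.5, 40, 0, 0, 0],
  [0.5, 50, 0, 0, 0],
  [0.5, 58, 0, 0, 0],
  [0.5, 60, 0, 0, 0],
  [0.5, 60, 0, 0, 0],
])

```text
clock: 4.45
tool_pos: [0.5855, -0.0386, 0.0442]
ee_rot: [0.094, 0.995, -0.0, 0.021]
force: [19.7, -5.1, 16.6]
grip_width: 0.75
grip_force: 10.7
```

```bash
python3 st.py .5285 -.028 .034
python3 - <<'E'
from h import *
c=cam("side");np.savez("side2.npz",**c)
save("st2.png",cv2.convertScaleAbs(cv2.resize(c["img"][90:260,250:430],None,fx=3.3,fy=3.3,interpolation=cv2.INTER_CUBIC),alpha=1.5))
E
```

```text
t 4.45 p [ 0.5855 -0.0386  0.0442] tooly [0.1875 0.9823 0.0033] tilt [ 0.0415 -0.0046 -0.9991] F [19.6513 -5.0816 16.5598] w 0.7495271774850409 gf 10.667451024055481 q [ 0.0149  0.7195  0.0187  1.8214 -0.0168  0.5593  1.4249]
delta tool mm [58.3344 -0.3149  7.8026]
turn -0.0026210467638282664
```

View pics/st2.png

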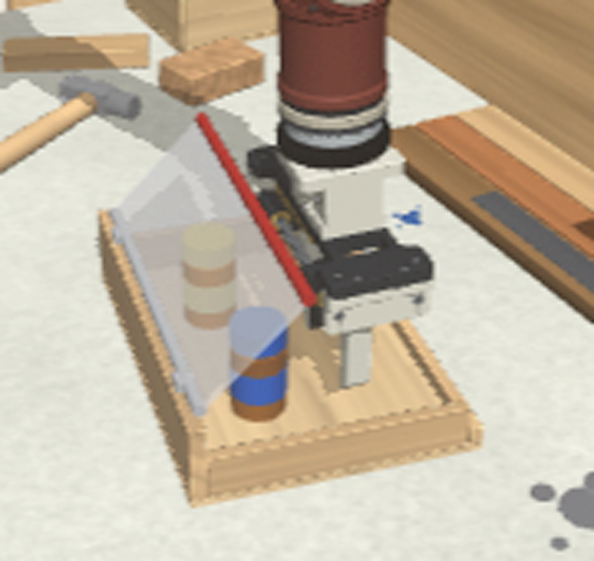

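Call:
arm_command([
  [0.5, -10, 0, 0, 0],
  [0.5, -20, 0, 0, 0],
  [0.5, -30, 0, 0, 0],
  [0.5, -30, 0, 6, 0],
  [0.5, -30, 0, 10, 0],
  [0.5, -30, 0, 10, 0],
])

```text
clock: 5.25
tool_pos: [0.5947, -0.0406, 0.0247]
ee_rot: [0.093, 0.996, -0.0, -0.001]
force: [-0.4, 0.4, -0.6]
grip_width: 0.749
grip_force: 0.0
```

```bash
python3 st.py .5285 -.028 .034
```

```text
t 5.25 p [ 0.5947 -0.0406  0.0247] tooly [ 0.1854  0.9827 -0.0003] tilt [-0.0027  0.0002 -1.    ] F [-0.4322  0.388  -0.5592] w 0.7493352824904567 gf 0.0 q [ 0.0225  0.7738  0.0146  1.7619 -0.018   0.6088  1.4321]
delta tool mm [67.4273  0.0831 -9.1305]
turn -0.0005129606758294825
```

Call:
arm_command([
  [0.5, 5, 0, -1, 0],
  [0.5, 11, 0, -6, 0],
  [0.5, 17, 0, -12, 0],
  [0.5, 23, 0, -17, 0],
  [0.5, 29, 0, -22, 0],
  [0.5, 35, 0, -26, 0],
  [0.5, 35, 0, -26, 0],
])

```text
clock: 6.12
tool_pos: [0.5625, -0.0344, 0.0527]
ee_rot: [0.093, 0.996, 0.0, 0.001]
force: [4.2, -1.9, 3.0]
grip_width: 0.748
grip_force: 2.0
```

```bash
python3 st.py .5285 -.028 .034
python3 - <<'E'
from h import *
c=cam("side");np.savez("side3.npz",**c)
save("st3.png",cv2.convertScaleAbs(cv2.resize(c["img"][90:260,250:430],None,fx=3.3,fy=3.3,interpolation=cv2.INTER_CUBIC),alpha=1.5))
E
```

```text
t 6.125 p [ 0.5625 -0.0344  0.0527] tooly [0.1861 0.9825 0.0003] tilt [ 0.0027 -0.0002 -1.    ] F [ 4.2296 -1.8992  2.9765] w 0.7475307169132921 gf 2.0334658585488796 q [ 0.0119  0.6944  0.0163  1.8475 -0.0184  0.5972  1.4233]
delta tool mm [34.6328 -0.0098 18.5711]
turn -0.00114275111264453
```

View pics/st3.png

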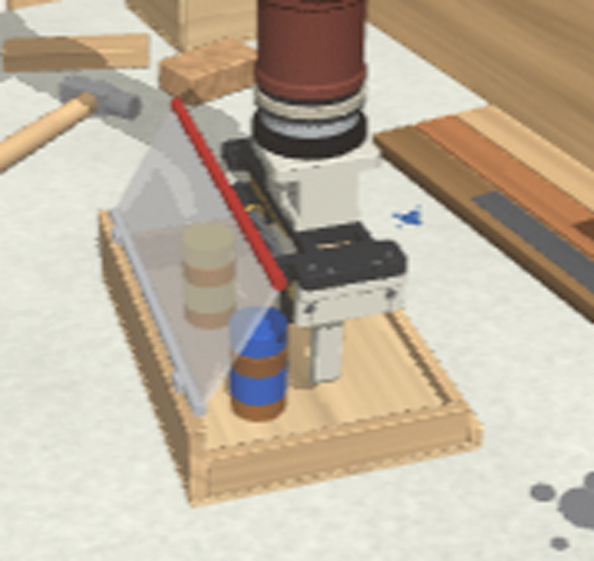

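Call:
arm_command([
  [0.5, 6, 0, -4, 0],
  [0.5, 12, 0, -8, 0],
  [0.5, 18, 0, -11, 0],
  [0.5, 24, 0, -14, 0],
  [0.5, 30, 0, -16, 0],
  [0.5, 35, 0, -17, 0],
  [0.5, 35, 0, -17, 0],
])

```text
clock: 7.05
tool_pos: [0.5263, -0.0276, 0.0684]
ee_rot: [0.093, 0.996, -0.0, -0.001]
force: [1.8, -0.1, -1.1]
grip_width: 0.748
grip_force: 1.0
```

```bash
python3 st.py .5285 -.028 .034
python3 - <<'E'
from h import *
c=cam("side");np.savez("side4.npz",**c)
save("st4.png",cv2.convertScaleAbs(cv2.resize(c["img"][90:260,250:430],None,fx=3.3,fy=3.3,interpolation=cv2.INTER_CUBIC),alpha=1.5))
E
```

```text
t 7.05 p [ 0.5263 -0.0276  0.0684] tooly [ 0.1853  0.9827 -0.0002] tilt [-0.0015  0.0001 -1.    ] F [ 1.7853 -0.0921 -1.1107] w 0.7478609633891851 gf 1.0226665064692497 q [-0.0002  0.6319  0.017   1.9362 -0.0185  0.5751  1.4134]
delta tool mm [-2.2916  0.0557 34.4124]
turn -0.00040388134163482636
```

View pics/st4.png

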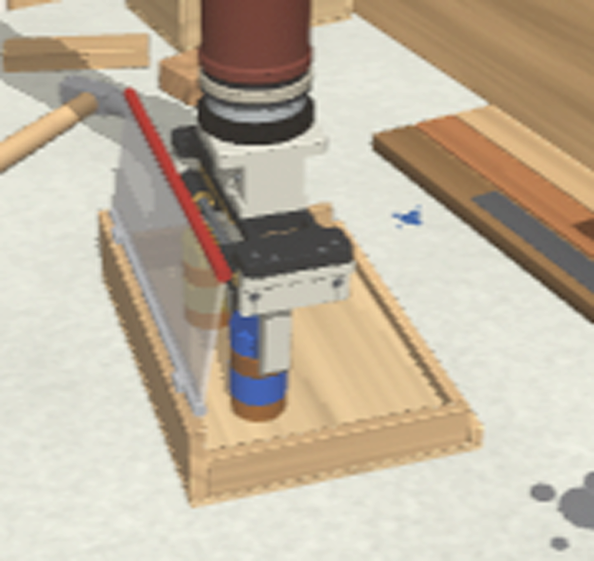

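Call:
arm_command([
  [0.5, -2, 0, 6, 0],
  [0.5, -2, 0, 13, 0],
  [0.5, -2, 0, 21, 0],
  [0.5, -2, 0, 29, 0],
  [0.5, -2, 0, 34, 0],
  [0.5, -2, 0, 34, 0],
])

```text
clock: 7.85
tool_pos: [0.5285, -0.0282, 0.0339]
ee_rot: [0.093, 0.996, -0.0, -0.001]
force: [2.1, -0.5, -2.3]
grip_width: 0.747
grip_force: 0.0
```

Call:
arm_command([
  [-0.1, 0, 0, 0, 0],
  [-0.1, 0, 0, 0, 0],
  [-0.25, 0, 0, 0, 0],
  [-0.5, 0, 0, 0, 0],
  [-0.7, 0, 0, 0, 0],
  [-0.7, 0, 0, 0, 0],
], force=15)

```text
clock: 8.6
tool_pos: [0.5293, -0.0281, 0.0348]
ee_rot: [0.093, 0.996, 0.0, 0.0]
force: [2.2, 0.4, 0.2]
grip_width: 0.452
grip_force: 15.0
```

```bash
python3 st.py .5285 -.028 .034
```

```text
t 8.6 p [ 0.5293 -0.0281  0.0348] tooly [0.1856 0.9826 0.0001] tilt [ 0.0003  0.0001 -1.    ] F [2.193  0.4007 0.2148] w 0.45237705352818297 gf 14.996596620767377 q [ 0.0024  0.6907  0.0145  1.9494 -0.0194  0.5013  1.4146]
delta tool mm [ 0.8245 -0.0471  0.7983]
turn -0.0007082915904209619
```

Call:
arm_command([
  [-0.7, -1, 0, -2, 0],
  [-0.7, -6, 0, -4, 0],
  [-0.7, -14, 0, -4, 0],
  [-0.7, -24, 0, -4, 0],
  [-0.7, -35, 0, -4, 0],
  [-0.7, -47, 0, -4, 0],
  [-0.7, -59, 0, -4, 0],
  [-0.7, -70, 0, -4, 0],
], force=22)

```text
clock: 9.6
tool_pos: [0.5984, -0.0412, 0.0387]
ee_rot: [0.093, 0.996, 0.0, -0.0]
force: [0.9, -0.2, -1.0]
grip_width: 0.449
grip_force: 22.0
```

Call:
arm_command([
  [-0.7, -10, 0, 0, 0],
  [-0.7, -17, 0, 0, 0],
  [-0.7, -17, 0, -5, 0],
  [-0.7, -17, 0, -20, 0],
  [-0.7, -17, 0, -45, 0],
  [-0.7, -17, 0, -75, 0],
  [-0.7, -17, 0, -100, 0],
  [-0.7, -17, 0, -110, 0],
])

```text
clock: 10.6
tool_pos: [0.6154, -0.0443, 0.1514]
ee_rot: [0.093, 0.996, 0.0, 0.002]
force: [0.4, 0.3, -1.8]
grip_width: 0.448
grip_force: 22.0
```

```bash
python3 st.py .4805 -.2885 .144
python3 - <<'E'
from h import *
c=cam("top");np.savez("top5.npz",**c);d=cam("side");np.savez("side5.npz",**d)
# red bar and coaster masks
for n,k in(("top",c),("side",d)):
    i=k["img"].astype(int);m=((i[...,0]>90)&(i[...,1]<40)&(i[...,2]<45)).astype(np.uint8)
    ys,xs=np.nonzero(m);print(n,"red",len(xs),xs.min() if len(xs) else 0,xs.max() if len(xs) else 0)
A=cv2.resize(c["img"][90:290,160:460],(390,260));B=cv2.resize(d["img"][60:340,250:430],(390,600))
A=cv2.copyMakeBorder(A,0,340,0,0,cv2.BORDER_CONSTANT)
save("st5.png",cv2.convertScaleAbs(np.hstack([A,B]),alpha=1.5))
E
```

```text
t 10.6 p [ 0.6154 -0.0443  0.1514] tooly [0.1856 0.9826 0.0005] tilt [ 0.0037 -0.0002 -1.    ] F [ 0.3906  0.2837 -1.8046] w 0.44838554503583716 gf 21.995313891093247 q [ 0.0236  0.6283  0.0213  1.6118 -0.016   0.8979  1.4349]
delta tool mm [  87.2567 -264.9893    6.9055]
turn -0.0006618374557809947
top red 186 184 322
side red 48 173 180
```

View pics/st5.png

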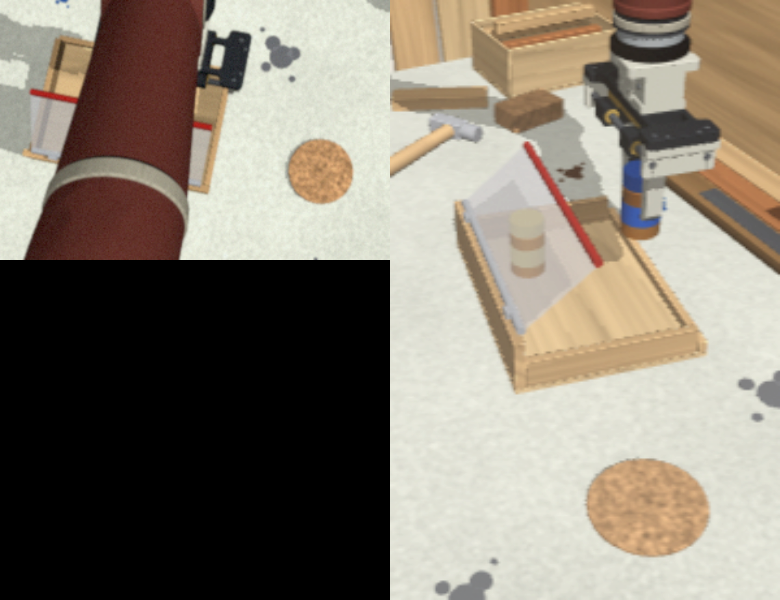

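Call:
arm_command([
  [-0.7, 0, -20, -8, 0],
  [-0.7, 0, -55, -15, 0],
  [-0.7, 5, -95, -15, 0],
  [-0.7, 20, -135, -15, 0],
  [-0.7, 40, -175, -15, 0],
  [-0.7, 60, -215, -15, 0],
  [-0.7, 80, -250, -15, 0],
  [-0.7, 87, -265, -15, 0],
])

```text
clock: 11.7
tool_pos: [0.4765, -0.2923, 0.1632]
ee_rot: [0.096, 0.995, -0.001, -0.001]
force: [0.3, 0.2, -0.2]
grip_width: 0.452
grip_force: 22.0
```

Call:
arm_command([
  [-0.7, 0, 0, 20, 0],
  [-0.7, 0, 0, 50, 0],
  [-0.7, 0, 0, 80, 0],
  [-0.7, 0, 0, 100, 0],
  [-0.7, 0, 0, 103, 0],
  [-0.7, 0, 0, 103, 0],
])

```text
clock: 12.45
tool_pos: [0.4806, -0.2885, 0.0609]
ee_rot: [0.093, 0.996, 0.0, 0.0]
force: [0.1, -0.5, -0.7]
grip_width: 0.449
grip_force: 22.0
```

```bash
python3 st.py .4805 -.2885 .036
python3 - <<'E'
from geo import *
np.set_printoptions(precision=4,suppress=True)
p=get_state()["tool_pos"]
# coaster ellipse fits on the free pictures
for n,k,zz in(("top",t,.005),("side",s,.005)):
    hsv=cv2.cvtColor(k["img"],cv2.COLOR_RGB2HSV);m=((hsv[...,1]>75)&(hsv[...,0]<25)).astype(np.uint8)
    m=cv2.morphologyEx(m,cv2.MORPH_CLOSE,np.ones((5,5)))
    seed=(406,221) if n=="top" else (369,296)
    N,L=cv2.connectedComponents(m);q=(L==L[seed[1],seed[0]]).astype(np.uint8)
    ct=max(cv2.findContours(q,0,cv2.CHAIN_APPROX_NONE)[0],key=len)
    w=np.array([ray_z(k,u,v,zz) for u,v in ct[:,0]])[:,:2]
    (x,y),r=cv2.minEnclosingCircle((w*1000).astype(np.float32));print(n,q.sum(),x,y,r,w.mean(0))
# current side view
d=cam("side");np.savez("side6.npz",**d)
b=np.array([*p[:2],p[2]-.0288]);print("jar bottom proj",proj(d,b),[proj(d,b+[a,c_,0]) for a,c_ in((.021,0),(-.021,0),(0,.021),(0,-.021))])
save("st6.png",cv2.convertScaleAbs(cv2.resize(d["img"][200:330,300:440],None,fx=4.2,fy=4.2,interpolation=cv2.INTER_CUBIC),alpha=1.4))
E
```

```text
t 12.45 p [ 0.4806 -0.2885  0.0609] tooly [0.185  0.9827 0.0001] tilt [ 0.0006  0.     -1.    ] F [ 0.1093 -0.4861 -0.6784] w 0.4494594538655067 gf 21.995308446348645 q [ 0.4962  0.6791  0.0086  1.8489 -0.0099  0.6132  1.8957]
delta tool mm [ 0.1002 -0.0661 24.8949]
turn -0.00010109773547684053
top 1910 483.4407653808594 -285.2940673828125 54.527339935302734 [ 0.4831 -0.2855]
side 1982 478.4716796875 -287.8084411621094 55.348876953125 [ 0.4774 -0.2889]
jar bottom proj [370.5145 285.5167] [array([379.8179, 281.6159]), array([361.0274, 289.4945]), array([364.6626, 278.1533]), array([376.5966, 293.1697])]
```

View pics/st6.png

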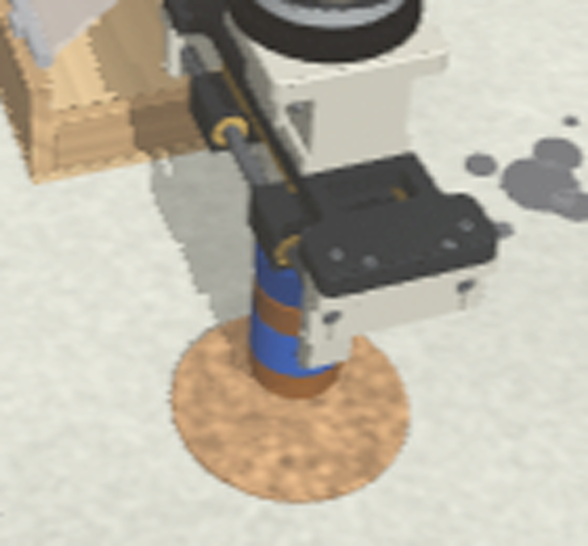

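Call:
arm_command([
  [-0.7, 2, 0, 8, 0],
  [-0.7, 2, 0, 16, 0],
  [-0.7, 2, 0, 22, 0],
  [-0.7, 2, 0, 25, 0],
  [-0.7, 2, 0, 26.5, 0],
  [-0.7, 2, 0, 26.5, 0],
  [-0.7, 2, 0, 26.5, 0],
])

```text
clock: 13.38
tool_pos: [0.4782, -0.2883, 0.0343]
ee_rot: [0.093, 0.996, -0.0, 0.0]
force: [0.4, 0.8, -0.7]
grip_width: 0.447
grip_force: 22.0
```

Call:
arm_command([
  [-0.7, 0, 0, 0.6, 0],
  [-0.7, 0, 0, 0.8, 0],
  [-0.7, 0, 0, 0.8, 0],
  [0.0, 0, 0, 0.8, 0],
  [0.3, 0, 0, 0.8, 0],
  [0.5, 0, 0, 0.8, 0],
  [0.5, 0, 0, 0.8, 0],
], force=10)

```text
clock: 14.25
tool_pos: [0.478, -0.2882, 0.0333]
ee_rot: [0.093, 0.996, -0.0, -0.0]
force: [-0.8, 0.4, 0.5]
grip_width: 0.739
grip_force: 0.0
```

Call:
arm_command([
  [0.5, 0, 0, -10, 0],
  [0.5, 0, 0, -30, 0],
  [0.5, 0, 0, -60, 0],
  [0.5, 0, 0, -95, 0],
  [0.5, 0, 0, -130, 0],
  [0.5, 0, -40, -150, 0],
  [0.5, 0, -90, -150, 0],
  [0.5, 0, -130, -150, 0],
])

```text
clock: 15.25
tool_pos: [0.4532, -0.4181, 0.1847]
ee_rot: [0.094, 0.996, -0.001, 0.001]
force: [0.3, 0.3, -0.1]
grip_width: 0.747
grip_force: 0.0
```

Call:
arm_command([
  [0.5, 0, -30, 0, 0],
  [0.5, 0, -60, 0, 0],
  [0.5, 0, -60, 0, 0],
  [0.5, 0, -60, 0, 0],
])

```text
clock: 15.75
tool_pos: [0.4434, -0.4732, 0.1836]
ee_rot: [0.093, 0.996, 0.001, 0.0]
force: [0.8, 0.6, 0.0]
grip_width: 0.752
grip_force: 0.0
```

```bash
python3 st.py
python3 - <<'E'
from geo import *
np.set_printoptions(precision=4,suppress=True)
c=cam("top");d=cam("side")
for n,k in(("top",c),("side",d)):
    hsv=cv2.cvtColor(k["img"],cv2.COLOR_RGB2HSV);m=((hsv[...,0]>100)&(hsv[...,0]<130)&(hsv[...,1]>110)).astype(np.uint8)
    u,v=proj(k,[.478,-.288,.08]).astype(int)
    w=np.zeros_like(m);w[v-35:v+45,u-30:u+30]=m[v-35:v+45,u-30:u+30]
    N,L,st,ce=cv2.connectedComponentsWithStats(w)
    for i in range(1,N):
        if st[i,4]>20: print(n,st[i],ce[i],ray_z(k,*ce[i],.08))
    # yellow lid position then and now
    o=t if n=="top" else s
    a,b=(226,184) if n=="top" else (313,163)
    print(n,"diff yellow",np.abs(k["img"][b-12:b+12,a-12:a+12].astype(int)-o["img"][b-12:b+12,a-12:a+12]).mean())
    i=k["img"].astype(int);r=np.nonzero((i[...,0]>90)&(i[...,1]<40)&(i[...,2]<45)&(np.arange(400)[:,None]>100)&(np.arange(640)>183));print("red",r[1].min(),r[1].max(),r[0].min(),r[0].max()) if len(r[0]) else 0
A=cv2.resize(c["img"][100:280,160:460],(390,234));B=cv2.resize(d["img"][110:340,260:420],(390,560))
save("st7.png",cv2.convertScaleAbs(np.hstack([cv2.copyMakeBorder(A,0,326,0,0,cv2.BORDER_CONSTANT),B]),alpha=1.5))
E
```

```text
t 15.75 p [ 0.4434 -0.4732  0.1836] tooly [0.1844 0.9828 0.0016] tilt [ 0.0005  0.0016 -1.    ] F [0.8007 0.5799 0.0382] w 0.7524979541046957 gf 0.0 q [ 0.7749  0.6441  0.0177  1.4735 -0.0142  1.0248  2.1817]
top [400 211  26  21 383] [413.4909 221.4935] [ 0.4785 -0.2837  0.08  ]
top diff yellow 3.6516203703703702
red 184 238 160 171
side [359 262  22  22 399] [369.6541 272.2506] [ 0.4707 -0.2961  0.08  ]
side [359 287  21  12 165] [368.3394 293.4303] [ 0.4425 -0.3366  0.08  ]
side diff yellow 19.19212962962963
```

Run:
```python
from geo import *
c=cam("top");d=cam("side")
for f in np.linspace(.03,.97,9):
    u,v=(184+f*138,160.9+f*26.8);a=int(round(u));b=int(round(v))
    print(c["img"][b-1:b+2,a].tolist(),"was",t["img"][b,a].tolist(),c["depth"][b,a],t["depth"][b,a])
print("yel side",d["depth"][163,313],s["depth"][163,313],d["img"][163,313],s["img"][163,313])
cf=lambda k,u,v:(k["img"][v-2:v+3,u-2:u+3].mean((0,1)).round(),k["depth"][v,u])
print("yel top",cf(c,227,184),cf(t,227,184))
# shadow-tolerant shift of yellow patch
for n,k,o,a,b in(("top",c,t,226,184),("side",d,s,313,163)):
    P=o["img"][b-12:b+12,a-12:a+12];W=k["img"][b-22:b+22,a-22:a+22];r=cv2.matchTemplate(W,P,cv2.TM_CCOEFF_NORMED);print(n,cv2.minMaxLoc(r)[1::2])
```

```text
[[87, 15, 16], [81, 17, 9], [70, 30, 26]] was [80, 15, 15] 0.8050463 0.80627227
[[91, 14, 12], [85, 14, 12], [74, 25, 26]] was [80, 18, 10] 0.80313253 0.8073808
[[87, 4, 4], [91, 22, 19], [79, 24, 17]] was [85, 12, 7] 0.8068985 0.806266
[[90, 12, 6], [93, 24, 23], [76, 21, 18]] was [85, 11, 10] 0.80632794 0.8068423
[[66, 8, 10], [62, 11, 3], [59, 4, 3]] was [85, 13, 8] 0.80262756 0.8042014
[[64, 15, 8], [68, 11, 12], [64, 10, 7]] was [88, 13, 13] 0.8052843 0.80334306
[[70, 18, 14], [63, 7, 8], [60, 25, 22]] was [85, 12, 11] 0.8026007 0.80523616
[[65, 18, 13], [67, 13, 11], [60, 11, 11]] was [87, 14, 6] 0.8054203 0.8032725
[[59, 2, 2], [65, 9, 7], [58, 2, 3]] was [86, 8, 8] 0.8048393 0.7995027
yel side 1.0016786 1.0017912 [148 142 124] [127 122 105]
yel top (array([97., 93., 77.]), np.float32(0.82568264)) (array([94., 91., 74.]), np.float32(0.82602286))
top (0.9570889472961426, (10, 10))
side (0.9788498878479004, (10, 10))
```

```bash
python3 -c "
from cell import env
print(env.sign_off())"
```

```text
the job is handed in; nothing more can be done
None
```

I handed in the job: the blue jar stands upright on the coaster, within about 5 mm of its centre by the cameras. The guard has sprung shut, the yellow jar has not moved, and it took about 16 s. The first push jammed on the guard's edge at roughly 26 N, so I backed off and pushed along its swing instead.

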